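# Open and hold the crimp press guard

### The job

The white-capped contacts jar has fallen over in front of the crimp press: stand it upright, cap up, well on the blue pad, and let go of it. Then squeeze the red catch together all the way, after that squeeze the yellow catch on the gate and swing the guard gate out past its detent until it stands wide open, at least 70 degrees. Finish while still holding the gate wide open and still, and leave the other things on the bench where they are.

Things in the scene. Friction and masses are not known exactly. Their poses are not given: they have to be found in the camera images.
- jar: the toppled contacts jar, milky-white square plastic, 44 x 44 mm and 78 mm tall, with a round white cap 36 mm across and 18 mm high on top (96 mm in all), 0.1 to 0.2 kg; origin at mid-height (48 mm from the underside, on its axis); its z axis runs from the underside to the cap. It starts lying on a flat side, in the way of the gate.
- pad: flat blue square pad, 90 x 90 x 3 mm, fixed to the bench; origin at the centre of its underside, on the bench; x and y along its sides
- press: the crimp press, fixed to the bench: aluminium bed, dark housing, tooling bay closed by the gate. Origin on the bench in the gate's plane; x runs along the closed gate from hinge to latch side, y from the gate into the press, z up. Bay walls and latch post reach up 150 mm; the housing, 150 mm behind the gate, 220 mm (oiler 256 mm). A 12 mm high sill lies before the gate's hinge half, to y = -70 mm.
- gate_hinge (a point): point on the gate's upright hinge axis, 150 mm above the bench, at x = -100 mm, y = 0 in the press's frame; axes as the press
- gate (a joint): angle of the guard gate (yellow frame, clear panel, 8 mm thick, 150 mm high) about its hinge: 0 = closed, grows as it swings out to the press's -y side (clockwise from above), stop at 1.5 rad. Barred by both catches. A ball detent resists near 0.75 rad (up to about 10 N at the yellow catch); a closing spring pulls 2 to 3 N there: let go, the gate swings back to the detent (about 0.9 rad) or shut.
- red_grip (a point): grip point of the red catch on the press's latch post, midway between its two upright red tabs at travel 0, 187 mm above the bench, 134 mm from the press's origin along its x. Axes as the press. Tabs stand across x: 6 mm thick, 30 wide, 44 apart over outer faces, tops at 205 mm, free above 150 mm. The tab farther from the gate is fixed, the nearer one slides to it.
- red_catch (a joint): travel of the red sliding tab towards the fixed one, m: 0 = bolt across the gate, 0.012 = squeezed fully home; the bolt is clear of the gate from about 0.009. A stiff slide (about 5 N) that stays where it is left.
- yellow_grip (a point): grip point of the yellow catch on the gate's top, midway between its two upright tabs as they start, 136 mm from the hinge axis, 187 mm above the bench; swings with the gate. Its x runs along the gate away from the hinge. Tabs stand across x: 6 mm thick, 30 wide, 44 apart over outer faces, tops at 207 mm, free above 155 mm. The one nearer the hinge is fixed to the gate, the other slides to it.
- yellow_catch (a joint): travel of the yellow sliding tab towards the fixed one, m: 0 = bolt in its keeper, 0.010 = squeezed fully; the bolt is clear from about 0.008. A spring (3 N to 8 N) returns it when let go. It must not be squeezed before the red catch is home.
- spare_jar: bystander: the same kind of jar with a green cap, upright; origin at mid-height, 48 mm above its underside; leave it
- reel: bystander: black plastic reel, 84 mm across, 50 mm high, standing flat; origin at its underside; leave it
- screwdriver: bystander: red-handled screwdriver lying on the bench to the right; leave it
- brush: bystander: cleaning brush lying at the far edge of the bench; leave it
- mouse: bystander: black computer mouse, 100 x 60 x 28 mm, to the right; leave it
- pin_gauge: bystander: small steel gauge with a grey head, 110 x 30 x 17 mm, lying to the right; leave it

How it is judged (in metres and radians):
On the way, in this order (a step that is already met when the one before it is completed fails the run):
1. the white-capped jar stands upright on the blue pad and is released (angle between jar's own z axis and vertical below 0.12 rad and z of jar in the frame of pad between 0.045 and 0.056 m and x of jar in the frame of pad between -0.03 and 0.03 m and y of jar in the frame of pad between -0.03 and 0.03 m and contact force between the fingers and jar below 0.1 N), for 0.2 s.
2. the red catch is squeezed home (value of joint red_catch above 0.01 m), for 0.1 s.
3. the yellow catch is squeezed (value of joint yellow_catch above 0.0075 m), for 0.1 s.
4. the gate is swung out past its detent (value of joint gate above 1 rad), for 0.1 s.
At the end, for the whole second after the job is handed in: Gate still (under 0.05 rad/s) at 1.18 rad or more, the fingers bearing on it or its yellow catch with over 1 N, the jar not propping it; red catch over 9 mm; jar upright within 0.12 rad, standing on the pad, its axis within 30 mm of the pad's centre along either side (angle between jar's own z axis and vertical below 0.12 rad and z of jar in the frame of pad between 0.045 and 0.056 m and x of jar in the frame of pad between -0.03 and 0.03 m and y of jar in the frame of pad between -0.03 and 0.03 m and value of joint gate above 1.18 rad and velocity of joint gate between -0.05 and 0.05 rad/s and contact force between the fingers and gate above 1 N and contact force between gate and jar below 0.1 N and value of joint red_catch above 0.009 m); the arm keeps its last pose, push and grip.
It fails at once if the yellow catch is squeezed before the red one is home (value of joint yellow_catch above 0.006 m and value of joint red_catch below 0.008 m).
It fails at once if another thing on the bench is pushed away or knocked over (distance of any of spare_jar, reel, screwdriver, brush, mouse, pin_gauge from where it was at the start of the episode above 0.03 m).
It also fails if it takes over 69 s, if anything falls off the work surface, if the arm or the gripper's body presses on something with over 40 N, if the wrist force passes 120 N, or if a joint passes its speed limit or range.

### The arm

A 6-joint arm with a two-finger parallel gripper is mounted at the origin on the work surface. World frame = base frame: x ahead of the robot, y to its left, z up, the work surface at z = 0. Lengths are in m, angles in degrees, forces in N, time in s.
With the tool pointing down it reaches from about 0.375 to 0.75 m from the base axis. Payload 9 kg.
Tool frame: the origin (TCP) lies midway between the tips of the shut fingers; the grasp point (between the pads) lies 19 mm behind it (robot.grasp_offset is the distance from the TCP to the grasp point, in m); z points along the fingers, y is the line along which they close (so a half turn about z gives the same grasp; the last joint's range is limited). The gripper opens to 85 mm and grips with 20 to 120 N. Pads are 22 mm wide; open, the fingers measure 114 mm over their backs; the gripper's body (76 mm by 85 mm) begins 54 mm behind the grasp point. The pads swing forward as they close: fully open they stand 13 mm farther back than shut.
Start: joints at [60.178, 5.964, 5.575, 89.605, 0, 77.527], TCP at [0.179, 0.573, 0.231] pointing down, gripper open.
Joint ranges: [-171.21, 171.21], [-48.23, 106.86], [-62.78, 66.21], [-105.2, 120.99], [-86.42, 89.51], [-180, 180]. Speed limits (degrees/s): [127.2, 127.2, 147.25, 180, 180, 180].

### API

Orientations are given as [roll, pitch, yaw] about the fixed x, y, z axes, in that order (R = Rz(yaw) Ry(pitch) Rx(roll)).
In Python, from station import robot gives the robot as it stands.
- The arm moves only by the tool play_rows, never from a script. Its argument "deltas" is a list of rows, each an object with "translation": the shift along the tool's x, y, z in cm, a list of three; "twist": the turn about the tool's z in rad; "hand": the opening, from 0 (shut) to 1 (fully open). In form: [{"translation": [x, y, z], "twist": twist, "hand": hand}, ...]. A call has 1 to 20 rows; each row is the pose to reach, as a shift and turn from the pose commanded when the call began, along the tool's axes at that moment; what a row does not reach only later rows make up. A row lasts 1/8 s, in which the tool goes at most 62.5 mm and 10.7 degrees, less where a joint would pass 70% of its speed; a pose out of reach is approached as far as the arm can. A call with a gripper value outside its range is refused whole. The fingers move at their own pace and stop on an object; the grip force is fixed at half the most. Time passes only in rows, so rows that repeat a pose let the fingers close. It gives the time, the measured TCP pose, the force, the opening and the grip force at its end, in the units of the state.
- robot.state(): the state, without advancing time (a new reading comes with each control period).
- robot.grab_frame(name): name is "side" or "top"; returns a dict with "pixels" (384x512x3 uint8, red, green, blue), "vertical_fov" (degrees; the focal length in pixels is half the picture's height over the tangent of half this angle, whatever the lens; pixels are square), "cx", "cy" (the principal point, pixels), "R" (3x3) and "t" (3): a world point X has camera coordinates R X + t. Camera axes: x right, y down, z forward; pixel columns grow to the right and rows downward; lengths in m; the calibration is good to about 2 mm. A picture is of the moment at which its call begins. There is no depth.
- robot.sign_off(): hands the job in; it is judged then, once.
Trained networks look in the newest picture that a camera, given by its name, has taken for a name from the list of things; names that differ only in an ending like _2 or _b are one class to them, and where a whole thing is asked for, a point or a joint stands for the part that bears it (a point fixed in the world has none). Each returns a list of dicts, best first, with "p" (0 to 1); they miss things now and then, are a little off and sometimes report something else, mostly with a low value. They report only what shows in the picture. A call takes as long as a camera call.
- robot.regions_of(camera, target): "pixels" (384x512 bool, what is visible of it) and "rect" ([centre column, centre row, width, height] in pixels, round what is visible of it).
The state is a dict: "time_s": time; "joint_pos": joint angles; "joint_vel": joint speeds; "effort": joint torques, N m; "ee_pos": TCP position; "tool_rot": TCP orientation; "contact_force": force on the tool from outside, world axes, zero at the start; "ft_torque": the same for the moment, N m; "width": finger opening in m; "finger_force": force on a finger pad.
Only numpy, scipy, OpenCV 4.12 (cv2) and the standard library are available. Lean on these libraries where they do the work, as an engineer would, in place of code of your own. Each camera call takes 0.05 s, during which the arm holds its last target. There are 200 camera calls.

## Working session

There is one attempt and no reset: what is moved stays moved. The work goes in short steps, Python scripts to look and compute and a tool call to move; the robot and the scene stay as the last step left them, time stands still between calls to the robot, and variables do not carry over. Pictures are saved under pics/ and viewed, at most 10 in all, crops included, and the job is handed in when it is done.

Besides the shell and the picture viewer there is one more tool, called after "Emit:" by a JSON object that holds its "api" and its "payload", one argument or row to a line. play_rows: Moves the arm, as the interface text tells. Its arguments: {"type":"object","properties":{"deltas":{"type":"array"}},"required":["deltas"]}

```bash
mkdir -p pics; ls; python3 - <<'E'
from station import robot
import cv2,numpy as np
s=robot.state();print(s)
for c in("top","side"):
    f=robot.grab_frame(c);cv2.imwrite(f"pics/{c}0.png",f["pixels"][:,:,::-1])
    print(c,f["vertical_fov"],f["cx"],f["cy"],np.round(f["R"],4).tolist(),np.round(f["t"],4).tolist())
    for n in("jar","pad","press","gate","red_catch","yellow_catch","spare_jar","reel"):
        r=robot.regions_of(c,n);print(n,[(round(d["p"],2),np.round(d["rect"],1).tolist()) for d in r[:2]])
E
```

```text
pics
{'time_s': 0.0, 'joint_pos': array([ 6.01776745e+01,  5.99982243e+00,  5.52797400e+00,  8.96055011e+01,
       -1.61406050e-03,  7.75260682e+01]), 'joint_vel': array([ 0.04036236, -0.04808929,  0.1256004 , -0.06171478, -0.00665134,
        0.03452131]), 'effort': array([ 1.47352090e-03, -5.56948256e+01,  5.03637278e+01,  1.73504208e-02,
       -8.87783722e-05,  4.49963932e-05]), 'ee_pos': array([0.17874341, 0.57240557, 0.23051882]), 'tool_rot': array([-1.79924128e+02, -1.51311730e-02,  1.62651597e+02]), 'contact_force': array([ 0.57905045,  0.02320041, -0.0745952 ]), 'ft_torque': array([-0.01184035,  0.04737142, -0.03938993]), 'finger_force': 0.0, 'width': 0.08527861032778386}
top 47.78622144055218 258.8758833798844 195.32474659704692 [[-0.0134, -0.9999, -0.0046], [-0.9986, 0.0136, -0.0518], [0.0519, 0.0039, -0.9986]] [-0.173, 0.6022, 1.4442]
jar [(0.67, [231.0, 226.2, 28.8, 19.1]), (0.48, [119.8, 210.6, 141.0, 108.1])]
pad [(0.81, [302.6, 217.8, 35.2, 30.7])]
press [(0.6, [118.2, 211.9, 139.5, 107.7])]
gate [(0.71, [155.6, 214.0, 26.4, 63.2])]
red_catch [(0.65, [155.8, 178.2, 1
[... 193 characters left out ...]
, [117.6, 211.8, 139.4, 108.5])]
side 43.547335695312505 259.7080292952703 192.89784663741835 [[0.9549, -0.2969, 0.0077], [-0.1591, -0.5334, -0.8307], [0.2507, 0.792, -0.5566]] [-0.6343, 0.101, 1.3213]
jar [(0.88, [211.6, 209.7, 19.3, 30.2]), (0.61, [210.7, 145.0, 63.3, 55.8])]
pad [(0.65, [244.4, 269.7, 37.5, 25.4]), (0.55, [217.6, 347.8, 51.1, 34.7])]
press [(0.75, [204.4, 133.7, 115.5, 119.9])]
gate [(0.94, [207.8, 144.3, 63.3, 58.7]), (0.46, [244.3, 129.7, 15.3, 30.2])]
red_catch [(0.69, [244.6, 128.4, 16.1, 35.6])]
yellow_catch [(0.45, [317.4, 283.0, 15.3, 32.2]), (0.42, [244.4, 128.1, 11.7, 25.1])]
spare_jar [(0.83, [299.2, 197.8, 20.5, 35.3])]
reel [(0.65, [321.4, 241.4, 35.4, 38.2])]
```

```bash
python3 - <<'E'
import cv2
a=cv2.imread("pics/top0.png")[120:300,30:350];cv2.imwrite("pics/t0c.png",cv2.resize(a,(800,450),interpolation=cv2.INTER_CUBIC))
a=cv2.imread("pics/side0.png")[60:310,130:380];cv2.imwrite("pics/s0c.png",cv2.resize(a,(600,600),interpolation=cv2.INTER_CUBIC))
E
```

```text
(no output)
```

View pics/t0c.png

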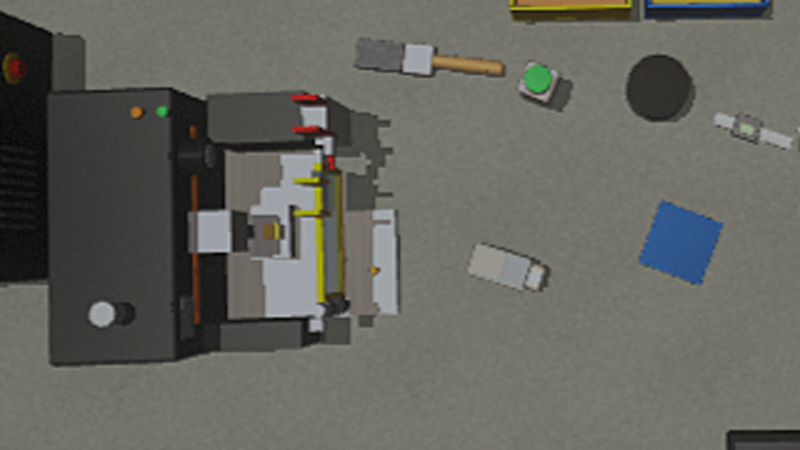

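View pics/s0c.png

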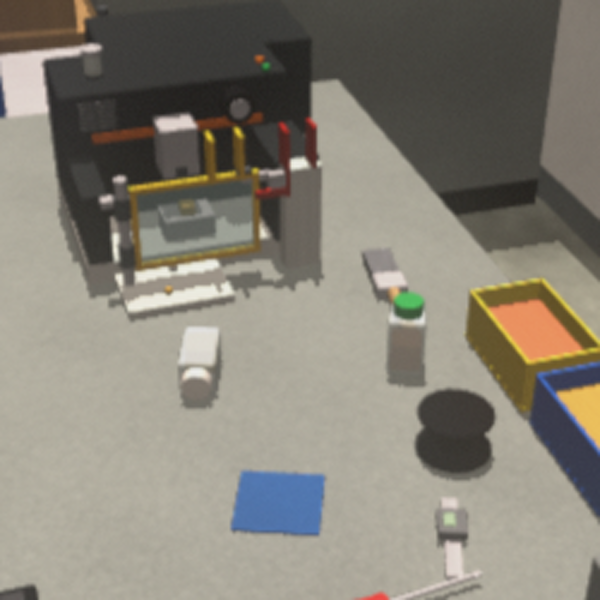

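```bash
cat > h.py <<'E'
import numpy as np,cv2
from scipy.optimize import least_squares
class Cam:
    def __init__(s,f):
        s.f=192/np.tan(np.radians(f["vertical_fov"])/2);s.c=np.array([f["cx"],f["cy"]]);s.R=np.array(f["R"]);s.t=np.array(f["t"])
    def proj(s,X):
        q=np.atleast_2d(X)@s.R.T+s.t;return s.c+s.f*q[:,:2]/q[:,2:]
    def ray(s,uv,z):
        d=s.R.T@np.r_[(np.array(uv)-s.c)/s.f,1];o=-s.R.T@s.t;return o+d*(z-o[2])/d[2]
def blobs(px,kind,box,mn=4):
    h=cv2.cvtColor(np.ascontiguousarray(px),cv2.COLOR_RGB2HSV).astype(int);H,S,V=h[...,0],h[...,1],h[...,2]
    m={"red":((H<6)|(H>174))&(S>140)&(V>70),"yel":(H>22)&(H<34)&(S>140)&(V>70),"blue":(H>100)&(H<125)&(S>130)&(V>50)}[kind]
    k=np.zeros(m.shape,np.uint8);x0,y0,x1,y1=box;k[y0:y1,x0:x1]=m[y0:y1,x0:x1]
    n,l,st,ce=cv2.connectedComponentsWithStats(k,connectivity=8)
    return [(st[i].tolist(),np.round(ce[i],1).tolist()) for i in range(1,n) if st[i][4]>=mn],k
E
python3 - <<'E'
from station import robot
from h import *
F={c:robot.grab_frame(c) for c in("top","side")};C={c:Cam(F[c]) for c in F}
for c,b in(("top",(140,150,175,255)),("side",(180,100,275,190))):
    for k in("red","yel"): print(c,k,blobs(F[c]["pixels"],k,b)[0])
for c,b in(("top",(270,190,340,250)),("side",(215,245,275,300))):
    B,k=blobs(F[c]["pixels"],"blue",b)
    cn=cv2.findContours(k,0,2)[0];cn=max(cn,key=cv2.contourArea)
    ap=cv2.approxPolyDP(cn,4,True)[:,0]
    r=cv2.minAreaRect(cn);print(c,"pad",[np.round(C[c].ray(p,.003),3)[:2].tolist() for p in ap],B[0][1],np.round(C[c].ray(B[0][1],.003),4))
for n in("jar","spare_jar"):
  for c in("top","side"):
    r=robot.regions_of(c,n)[0];m=r["pixels"].astype(np.uint8)
    mr=cv2.minAreaRect(np.argwhere(m)[:,::-1].astype(np.float32));bp=cv2.boxPoints(mr)
    print(n,c,round(r["p"],2),m.sum(),[np.round(C[c].ray(p,.022 if n=="jar" else .05),3)[:2].tolist() for p in bp],np.round(C[c].ray(mr[0],.022),3))
E
```

```text
top red [([146, 158, 11, 2, 22], [151.0, 158.5]), ([147, 171, 11, 2, 21], [151.8, 171.5]), ([161, 182, 3, 6, 16], [162.0, 184.6])]
top yel [([156, 185, 3, 3, 9], [157.0, 186.0]), ([148, 191, 10, 2, 18], [152.9, 191.6]), ([165, 191, 1, 15, 15], [165.0, 198.0]), ([147, 195, 12, 12, 52], [154.8, 201.7]), ([156, 207, 4, 34, 89], [157.8, 224.9]), ([140, 210, 2, 5, 10], [140.5, 212.0]), ([166, 221, 1, 16, 16], [166.0, 228.5])]
side red [([257, 109, 4, 6, 12], [258.8, 111.0]), ([246, 111, 4, 6, 17], [247.7, 113.4]), ([237, 138, 6, 3, 12], [239.8, 139.4])]
side yel [([227, 113, 5, 5, 15], [228.9, 114.7]), ([215, 114, 5, 5, 18], [216.7, 116.1]), ([220, 131, 9, 3, 21], [224.1, 132.2]), ([235, 130, 3, 3, 7], [235.7, 130.9]), ([183, 133, 33, 7, 69], [199.5, 135.7])]
top pad [[0.58, -0.3], [0.502, -0.271], [0.471, -0.349], [0.551, -0.381]] [301.9, 216.8] [ 0.5257 -0.3257  0.003 ]
side pad [[0.501, -0.28], [0.476, -0.348], [0.55, -0.377], [0.579, -0.304]] [246.0, 269.3] [ 0.5268 -0.3277  0.003 ]
jar top 0.63 416 [[0.489, -0.032], [0.535, -0.048], [0.502, -0.144], [0.456, -0.128]] [ 0.495 -0.088  0.022]
jar side 0.83 483 [[0.486, -0.007], [0.537, -0.022], [0.504, -0.159], [0.457, -0.145]] [ 0.495 -0.086  0.022]
spare_jar top 0.74 188 [[0.727, -0.105], [0.769, -0.126], [0.748, -0.167], [0.706, -0.145]] [ 0.742 -0.135  0.022]
spare_jar side 0.65 494 [[0.686, -0.204], [0.752, -0.047], [0.794, -0.067], [0.724, -0.221]] [ 0.753 -0.101  0.022]
```

```bash
python3 - <<'E'
from station import robot
from h import *
C={c:Cam(robot.grab_frame(c)) for c in("top","side")}
P=np.array([[.153,0,.205],[.115,0,.205],[.055,0,.207],[.017,0,.207]])
T=np.array([[151.6,158.6],[152.3,171.6],[152.9,191.6],[153.2,204.5]])
for p,u in zip(P,T): print(np.round(C["top"].ray(u,p[2]),4))
S=np.array([[258.8,110],[247.7,112.3],[228.9,113.7],[216.7,115]])
def W(q,P):
    c,s=np.cos(q[2]),np.sin(q[2]);return P@np.array([[c,s,0],[-s,c,0],[0,0,1]])+[q[0],q[1],0]
def res(q): 
    return np.r_[(C["top"].proj(W(q,P))-T).ravel(),.6*(C["side"].proj(W(q,P))-S).ravel()]
r=least_squares(res,[.5,.15,0]);print(np.round(r.x,4),np.degrees(r.x[2]),np.round(r.fun,1))
q=r.x
for n,p in dict(hinge=[-.1,0,.15],red=[.134,0,.187],red_t=[.140,0,.187],yel=[.036,0,.187],yel_t=[.031,0,.187],origin=[0,0,0]).items(): print(n,np.round(W(q,np.array([p]))[0],4))
E
```

```text
[0.7026 0.1326 0.205 ]
[0.6641 0.1306 0.205 ]
[0.605  0.1284 0.207 ]
[0.5672 0.1275 0.207 ]
[0.5498 0.1273 0.0371] 2.1262122745839864 [-0.1 -0.  -0.3 -0.2 -0.3  0.1 -0.1  0.1  0.3  0.9 -0.   0.5  0.   0.9
  0.1  1.1]
hinge [0.4499 0.1235 0.15  ]
red [0.6837 0.1322 0.187 ]
red_t [0.6897 0.1324 0.187 ]
yel [0.5858 0.1286 0.187 ]
yel_t [0.5808 0.1284 0.187 ]
origin [0.5498 0.1273 0.    ]
```

Emit:
{"api": "play_rows", "payload": {
  "deltas": [
    {"translation": [-10, -11.5, 0], "twist": -0.2, "hand": 1},
    {"translation": [-20, -23, 0], "twist": -0.6, "hand": 1},
    {"translation": [-49.7, -57.5, 0], "twist": -1.542, "hand": 1},
    {"translation": [-49.7, -57.5, 0], "twist": -1.542, "hand": 1},
    {"translation": [-49.7, -57.5, 0], "twist": -1.542, "hand": 1},
    {"translation": [-49.7, -57.5, 0], "twist": -1.542, "hand": 1},
    {"translation": [-49.7, -57.5, 0], "twist": -1.542, "hand": 1},
    {"translation": [-49.7, -57.5, 0], "twist": -1.542, "hand": 1},
    {"translation": [-49.7, -57.5, 0], "twist": -1.542, "hand": 1},
    {"translation": [-49.7, -57.5, 0], "twist": -1.542, "hand": 1},
    {"translation": [-49.7, -57.5, 0], "twist": -1.542, "hand": 1},
    {"translation": [-49.7, -57.5, 0], "twist": -1.542, "hand": 1},
    {"translation": [-49.7, -57.5, 0], "twist": -1.542, "hand": 1},
    {"translation": [-49.7, -57.5, 0], "twist": -1.542, "hand": 1},
    {"translation": [-49.7, -57.5, 5], "twist": -1.542, "hand": 1},
    {"translation": [-49.7, -57.5, 10], "twist": -1.542, "hand": 1},
    {"translation": [-49.7, -57.5, 10], "twist": -1.542, "hand": 1}
  ]
}}

```text
time_s: 3.42
ee_pos: [0.4794, -0.123, 0.1279]
tool_rot: [179.6, 0.1, -109.0]
contact_force: [0.9, 0.1, 0.5]
width: 0.0854
finger_force: 0.0
```

```bash
python3 - <<'E'
from station import robot
from h import *
f=robot.grab_frame("side");C=Cam(f);px=f["pixels"].copy()
a=cv2.resize(px[150:270,150:310],(800,600),interpolation=cv2.INTER_CUBIC)[:,:,::-1].copy()
c=np.array([.495,-.088]);d=np.array([-.3256,-.9455]);n=np.array([-.9455,.3256])
for s in(-.048,.03,.048):
  for w in(-.022,.022):
    u=C.proj(np.r_[c+s*d+w*n,.022])[0];cv2.circle(a,tuple(int(v) for v in (u-[150,150])*5),4,(0,0,255),-1)
cv2.imwrite("pics/s1.png",a)
E
```

```text
(no output)
```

View pics/s1.png

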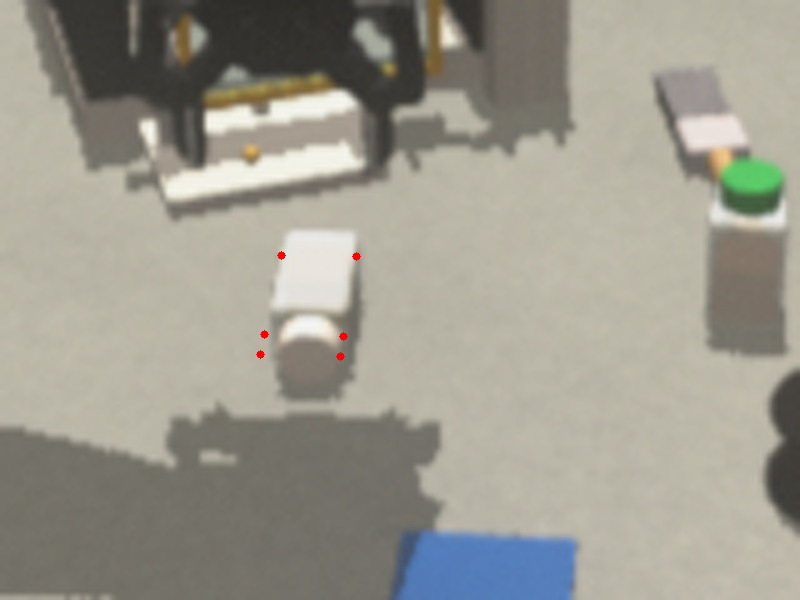

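```bash
python3 - <<'E'
from station import robot
from h import *
C=Cam(robot.grab_frame("side"))
for p,z in(((285,229),.044),((357,231),.044),((274,309),.044),((350,312),.044),((308,360),.022)): print(np.round(C.ray(np.array(p)/5+150,z),4))
T=Cam(robot.grab_frame("top"))
for p,z in(((477,243),.044),((468,271),.044),((535,262),.044),((526,290),.044),((547,276),.022)): print(np.round(T.ray(np.array(p)/2.5+[30,120],z),4))
E
```

```text
[ 0.4917 -0.0415  0.044 ]
[ 0.531  -0.0554  0.044 ]
[ 0.4695 -0.1166  0.044 ]
[ 0.5088 -0.1313  0.044 ]
[ 0.4826 -0.1387  0.022 ]
[ 0.5279 -0.0548  0.044 ]
[ 0.4913 -0.0427  0.044 ]
[ 0.5019 -0.131   0.044 ]
[ 0.4654 -0.1187  0.044 ]
[ 0.4827 -0.1459  0.022 ]
```

```bash
python3 - <<'E'
from station import robot
s=robot.state();print(s["time_s"],s["ee_pos"],s["tool_rot"],s["joint_vel"],s["joint_pos"])
E
```

```text
3.575 [ 0.48286171 -0.12475913  0.13380282] [-1.79836478e+02 -2.52606047e-02 -1.08988652e+02] [ 0.02673406 -0.35077182  0.85828871 -0.33420562 -0.01688767  0.00785531] [-2.95522917e+01 -1.19436129e+01 -2.18934412e+01  7.98847898e+01
  5.14572548e-03 -1.00563668e+02]
```

Emit:
{"api": "play_rows", "payload": {
  "deltas": [
    {"translation": [1.2, -0.45, 2], "twist": -0.026, "hand": 0.8},
    {"translation": [1.2, -0.45, 6], "twist": -0.026, "hand": 0.7},
    {"translation": [1.2, -0.45, 9], "twist": -0.026, "hand": 0.6},
    {"translation": [1.2, -0.45, 11], "twist": -0.026, "hand": 0.55},
    {"translation": [1.2, -0.45, 12], "twist": -0.026, "hand": 0.5},
    {"translation": [1.2, -0.45, 12], "twist": -0.026, "hand": 0.47},
    {"translation": [1.2, -0.45, 12], "twist": -0.026, "hand": 0.45}
  ]
}}

```text
time_s: 4.45
ee_pos: [0.4832, -0.1376, 0.0129]
tool_rot: [-179.9, -0.0, -107.5]
contact_force: [0.5, 0.8, 1.1]
width: 0.0386
finger_force: 0.0
```

Emit:
{"api": "play_rows", "payload": {
  "deltas": [
    {"translation": [0, 0, 0], "twist": 0, "hand": 0.42},
    {"translation": [0, 0, 0], "twist": 0, "hand": 0.42},
    {"translation": [0, 0, 0], "twist": 0, "hand": 0.42}
  ]
}}

```text
time_s: 4.82
ee_pos: [0.4826, -0.1374, 0.0117]
tool_rot: [-179.9, -0.0, -107.5]
contact_force: [1.2, -0.3, 1.6]
width: 0.0358
finger_force: 1.1
```

Emit:
{"api": "play_rows", "payload": {
  "deltas": [
    {"translation": [0, 0, 0], "twist": 0, "hand": 0.41},
    {"translation": [0, 0, 0], "twist": 0, "hand": 0.41}
  ]
}}

```text
time_s: 5.08
ee_pos: [0.4825, -0.1374, 0.0117]
tool_rot: [-180.0, -0.0, -107.5]
contact_force: [1.2, -1.8, 4.8]
width: 0.035
finger_force: 12.2
```

Emit:
{"api": "play_rows", "payload": {
  "deltas": [
    {"translation": [0, 0, 0], "twist": 0, "hand": 0.415},
    {"translation": [-0.2, 0, -0.8], "twist": 0, "hand": 0.415},
    {"translation": [-0.5, 0, -1.5], "twist": 0, "hand": 0.415},
    {"translation": [-0.9, 0, -2.2], "twist": 0, "hand": 0.415},
    {"translation": [-1.3, 0, -2.9], "twist": 0, "hand": 0.415},
    {"translation": [-1.8, 0, -3.55], "twist": 0, "hand": 0.415},
    {"translation": [-2.3, 0, -4.15], "twist": 0, "hand": 0.415},
    {"translation": [-2.9, 0, -4.7], "twist": 0, "hand": 0.415},
    {"translation": [-3.5, 0, -5.2], "twist": 0, "hand": 0.415}
  ]
}}

```text
time_s: 6.2
ee_pos: [0.4929, -0.1033, 0.0636]
tool_rot: [-180.0, 0.0, -107.5]
contact_force: [0.1, 0.3, -1.1]
width: 0.0359
finger_force: 8.6
```

```bash
python3 - <<'E'
from station import robot
from h import *
s=robot.state();print(s["width"],s["finger_force"],s["contact_force"])
a=robot.grab_frame("side")["pixels"][130:270,150:310];b=robot.grab_frame("top")["pixels"][160:300,150:310]
cv2.imwrite("pics/a2.png",cv2.resize(np.hstack([a,b]),(800,350),interpolation=cv2.INTER_CUBIC)[:,:,::-1])
E
```

```text
0.03585766262223958 8.643734157085419 [ 0.10251096  0.31302615 -1.06216447]
```

View pics/a2.png

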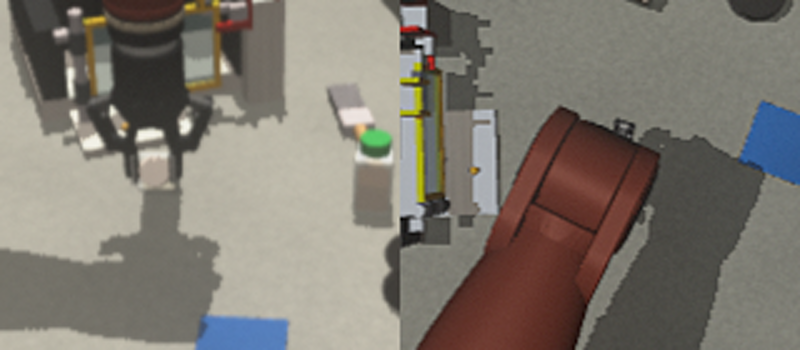

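Emit:
{"api": "play_rows", "payload": {
  "deltas": [
    {"translation": [-0.7, 0, -0.4], "twist": 0, "hand": 0.415},
    {"translation": [-1.4, 0, -0.8], "twist": 0, "hand": 0.415},
    {"translation": [-2.1, 0, -1.1], "twist": 0, "hand": 0.415},
    {"translation": [-2.9, 0, -1.4], "twist": 0, "hand": 0.415},
    {"translation": [-3.6, 0, -1.55], "twist": 0, "hand": 0.415},
    {"translation": [-4.4, 0, -1.7], "twist": 0, "hand": 0.415},
    {"translation": [-5.2, 0, -1.75], "twist": 0, "hand": 0.415},
    {"translation": [-6.0, 0, -1.75], "twist": 0, "hand": 0.415},
    {"translation": [-6.8, 0, -1.65], "twist": 0, "hand": 0.415},
    {"translation": [-7.5, 0, -1.5], "twist": 0, "hand": 0.415},
    {"translation": [-7.5, 0, -1.5], "twist": 0, "hand": 0.415}
  ]
}}

```text
time_s: 7.68
ee_pos: [0.5152, -0.0317, 0.078]
tool_rot: [180.0, 0.0, -107.5]
contact_force: [0.1, 0.2, -0.8]
width: 0.0351
finger_force: 8.8
```

```bash
python3 - <<'E'
from station import robot
from h import *
s=robot.state();print(s["width"],s["finger_force"],s["contact_force"])
a=robot.grab_frame("side")["pixels"][130:230,160:260]
cv2.imwrite("pics/a3.png",cv2.resize(a,(600,600),interpolation=cv2.INTER_CUBIC)[:,:,::-1])
E
```

```text
0.035071744231122914 8.771279901266098 [ 0.09227079  0.24077874 -0.76230761]
```

View pics/a3.png

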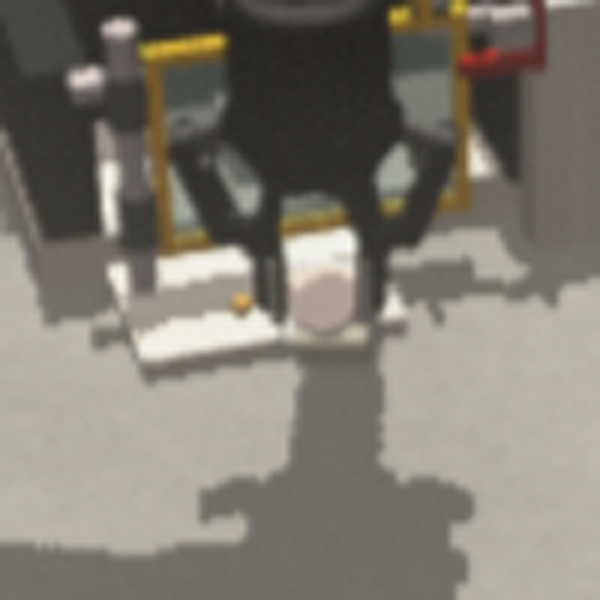

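Emit:
{"api": "play_rows", "payload": {
  "deltas": [
    {"translation": [2, 0, -0.5], "twist": 0, "hand": 0.415},
    {"translation": [4, 0, -1], "twist": 0, "hand": 0.415},
    {"translation": [6, 0, -1], "twist": 0, "hand": 0.415},
    {"translation": [8, 0, -1], "twist": 0, "hand": 0.416},
    {"translation": [8, 0, -1], "twist": 0, "hand": 0.417},
    {"translation": [8, 0, -1], "twist": 0, "hand": 0.418},
    {"translation": [8, 0, -1], "twist": 0, "hand": 0.418},
    {"translation": [8, 0, -1], "twist": 0, "hand": 0.418}
  ]
}}

```text
time_s: 8.72
ee_pos: [0.4913, -0.108, 0.0883]
tool_rot: [180.0, 0.0, -107.5]
contact_force: [-1.1, -0.0, -1.7]
width: 0.0359
finger_force: 3.9
```

```bash
cat > jar.py <<'E'
from station import robot
from h import *
s=robot.state();print(s["width"],s["finger_force"],s["contact_force"],s["ft_torque"],s["ee_pos"])
for r in robot.regions_of("side","jar")[:2]: print(round(r["p"],2),r["rect"],r["pixels"].sum())
E
python3 jar.py
```

```text
0.035938155086294214 3.9350196719169617 [-1.12923866 -0.02031154 -1.68637496] [0.00221708 0.04871837 0.01415083] [ 0.49133675 -0.10802011  0.08826756]
0.8 [212.2, 181.8, 16.6, 19.0] 238
```

Emit:
{"api": "play_rows", "payload": {
  "deltas": [
    {"translation": [0, 0, 0], "twist": 0, "hand": 0.419},
    {"translation": [0, 0, 0], "twist": 0, "hand": 0.419},
    {"translation": [0, 0, 0], "twist": 0, "hand": 0.4195},
    {"translation": [0, 0, 0], "twist": 0, "hand": 0.4195}
  ]
}}

```text
time_s: 9.28
ee_pos: [0.4912, -0.1085, 0.0883]
tool_rot: [-180.0, 0.0, -107.5]
contact_force: [-0.7, 0.3, -1.0]
width: 0.0359
finger_force: 1.9
```

```bash
python3 jar.py
```

```text
0.03590663559864977 1.9475243613123894 [-0.70054261  0.3224108  -1.02077782] [-0.04368676  0.04326668 -0.01074141] [ 0.49123949 -0.10852129  0.08830081]
0.8 [212.2, 181.8, 16.6, 19.0] 238
```

```bash
sed -i 's/^for r in/f=robot.grab_frame("side")\nfor r in/' jar.py; python3 jar.py; python3 - <<'E'
from station import robot
from h import *
a=robot.grab_frame("side")["pixels"][130:230,160:260]
cv2.imwrite("pics/a4.png",cv2.resize(a,(500,500),interpolation=cv2.INTER_CUBIC)[:,:,::-1])
E
```

```text
0.035639485586420626 1.9476218149065971 [ 0.38510128 -0.55867266 -2.21439643] [0.01015585 0.00900634 0.02096298] [ 0.49121584 -0.1085106   0.08828006]
0.97 [210.6, 205.8, 15.7, 33.5] 532
```

View pics/a4.png

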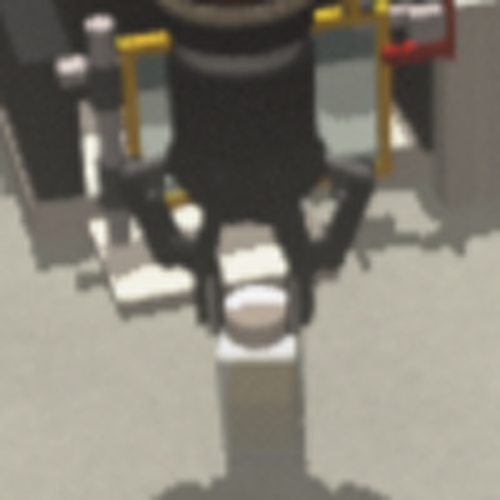

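Emit:
{"api": "play_rows", "payload": {
  "deltas": [
    {"translation": [0, 0, 0], "twist": 0, "hand": 0.405},
    {"translation": [0, 0, -0.5], "twist": 0, "hand": 0.4},
    {"translation": [0.5, -0.25, -1], "twist": 0, "hand": 0.4},
    {"translation": [2, -1, -1.5], "twist": 0, "hand": 0.4},
    {"translation": [4, -2, -1.5], "twist": 0, "hand": 0.4},
    {"translation": [6.5, -3.2, -1.5], "twist": 0, "hand": 0.4},
    {"translation": [9, -4.4, -1.5], "twist": 0, "hand": 0.4},
    {"translation": [11.5, -5.7, -1.5], "twist": 0, "hand": 0.4},
    {"translation": [14, -6.9, -1.5], "twist": 0, "hand": 0.4},
    {"translation": [16.5, -8.1, -1.5], "twist": 0, "hand": 0.4},
    {"translation": [18.5, -9.1, -1.5], "twist": 0, "hand": 0.4},
    {"translation": [19.7, -9.7, -1.5], "twist": 0, "hand": 0.4},
    {"translation": [20.1, -9.9, -1.5], "twist": 0, "hand": 0.4},
    {"translation": [20.1, -9.9, -1.0], "twist": 0, "hand": 0.4},
    {"translation": [20.1, -9.9, -0.5], "twist": 0, "hand": 0.4},
    {"translation": [20.1, -9.9, -0.2], "twist": 0, "hand": 0.4},
    {"translation": [20.1, -9.9, 0], "twist": 0, "hand": 0.4},
    {"translation": [20.1, -9.9, 0.2], "twist": 0, "hand": 0.4}
  ]
}}

```text
time_s: 11.72
ee_pos: [0.5255, -0.33, 0.0873]
tool_rot: [-179.9, -0.0, -107.5]
contact_force: [-2.4, 3.1, 13.8]
width: 0.0346
finger_force: 27.7
```

```bash
python3 jar.py; python3 - <<'E'
from station import robot
from h import *
a=robot.grab_frame("side")["pixels"][195:315,190:290]
cv2.imwrite("pics/a5.png",cv2.resize(a,(500,600),interpolation=cv2.INTER_CUBIC)[:,:,::-1])
E
```

```text
0.034631930097188623 27.694766521453857 [-2.40021059  3.12651987 13.82044999] [ 0.81855659  0.89764964 -0.01310001] [ 0.52552253 -0.32999705  0.08729489]
0.92 [245.0, 251.4, 14.4, 35.6] 561
```

View pics/a5.png

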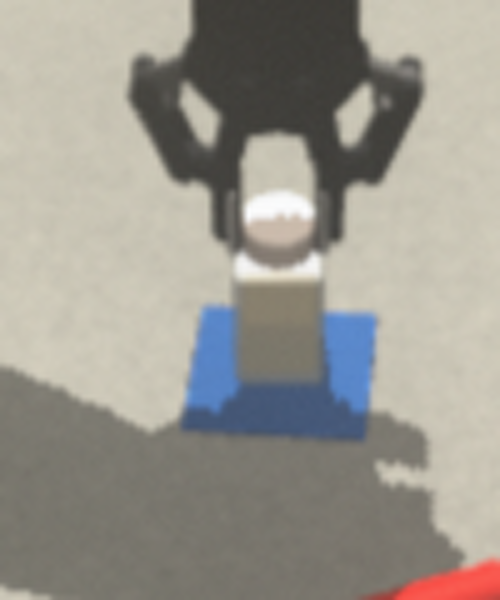

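Emit:
{"api": "play_rows", "payload": {
  "deltas": [
    {"translation": [0, 0, -0.1], "twist": 0, "hand": 0.415},
    {"translation": [0, 0, -0.2], "twist": 0, "hand": 0.43},
    {"translation": [0, 0, -0.2], "twist": 0, "hand": 0.46},
    {"translation": [0, 0, -0.2], "twist": 0, "hand": 0.6},
    {"translation": [0, 0, -0.2], "twist": 0, "hand": 0.8},
    {"translation": [0, 0, -0.2], "twist": 0, "hand": 0.8},
    {"translation": [0, 0, -3], "twist": 0, "hand": 0.8},
    {"translation": [0, 0, -8], "twist": 0, "hand": 0.8},
    {"translation": [0, 0, -13], "twist": 0, "hand": 0.9},
    {"translation": [-5, -0.2, -16.3], "twist": -0.1, "hand": 1},
    {"translation": [-10, -0.4, -16.3], "twist": -0.2, "hand": 1},
    {"translation": [-15, -0.5, -16.3], "twist": -0.342, "hand": 1},
    {"translation": [-20, -0.7, -16.3], "twist": -0.342, "hand": 1},
    {"translation": [-25, -0.9, -16.3], "twist": -0.342, "hand": 1},
    {"translation": [-30, -1.1, -16.3], "twist": -0.342, "hand": 1},
    {"translation": [-35, -1.3, -16.3], "twist": -0.342, "hand": 1},
    {"translation": [-40, -1.5, -16.3], "twist": -0.342, "hand": 1},
    {"translation": [-45, -1.7, -16.3], "twist": -0.342, "hand": 1},
    {"translation": [-49, -1.8, -16.3], "twist": -0.342, "hand": 1},
    {"translation": [-49, -1.8, -16.3], "twist": -0.342, "hand": 1}
  ]
}}

```text
time_s: 14.38
ee_pos: [0.6899, 0.1347, 0.2485]
tool_rot: [180.0, 0.0, -87.7]
contact_force: [0.3, 0.4, -0.4]
width: 0.0851
finger_force: 0.0
```

```bash
python3 jar.py; python3 - <<'E'
from station import robot
from h import *
f=robot.grab_frame("side");C=Cam(f)
for p in((.526,-.327,.003),(.526,-.327,.099)): print("exp",C.proj(p))
for n in("jar","pad"): print([(d["p"],d["rect"]) for d in robot.regions_of("side",n)[:1]])
a=f["pixels"]
cv2.imwrite("pics/a6.png",cv2.resize(a[80:300,160:310],(545,600*220//220),interpolation=cv2.INTER_CUBIC)[:599,:,::-1])
E
```

```text
0.08510377859929796 0.0 [ 0.27214538  0.39019706 -0.35703993] [-0.02706633 -0.0380539  -0.04404506] [0.68985884 0.13474963 0.24850538]
0.79 [244.5, 250.3, 17.8, 37.3] 678
exp [[245.63723087 269.18723225]]
exp [[245.28985605 239.11316202]]
[(0.82, [243.8, 252.2, 19.2, 37.9])]
[(0.97, [245.0, 270.2, 37.3, 26.4])]
```

View pics/a6.png

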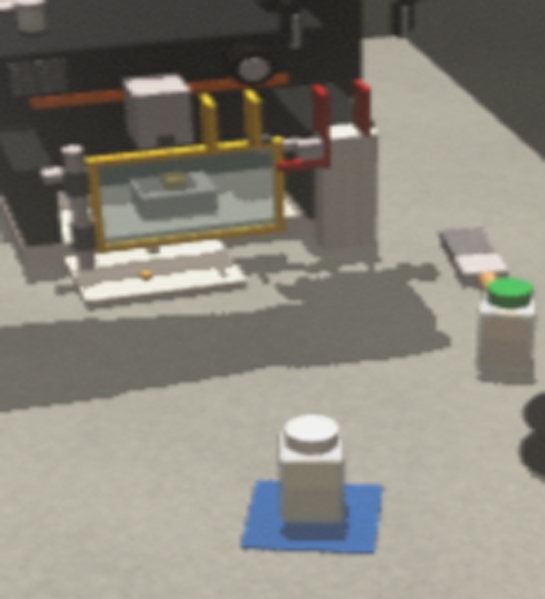

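Emit:
{"api": "play_rows", "payload": {
  "deltas": [
    {"translation": [0.2, 0, 3], "twist": 0, "hand": 1},
    {"translation": [0.2, 0, 5.5], "twist": 0, "hand": 0.9},
    {"translation": [0.2, 0, 7], "twist": 0, "hand": 0.8},
    {"translation": [0.2, 0, 7.9], "twist": 0, "hand": 0.7},
    {"translation": [0.2, 0, 7.9], "twist": 0, "hand": 0.6},
    {"translation": [0.2, 0, 7.9], "twist": 0, "hand": 0.5},
    {"translation": [0.2, 0, 7.9], "twist": 0, "hand": 0.45},
    {"translation": [0.2, 0, 7.9], "twist": 0, "hand": 0.42},
    {"translation": [0.2, 0, 7.9], "twist": 0, "hand": 0.39},
    {"translation": [0.2, 0, 7.9], "twist": 0, "hand": 0.37},
    {"translation": [0.2, 0, 7.9], "twist": 0, "hand": 0.36},
    {"translation": [0.2, 0, 7.9], "twist": 0, "hand": 0.36}
  ]
}}

```text
time_s: 16.12
ee_pos: [0.6918, 0.1299, 0.1719]
tool_rot: [-179.7, 0.0, -87.9]
contact_force: [7.2, 0.4, 2.0]
width: 0.0314
finger_force: 25.4
```

Emit:
{"api": "play_rows", "payload": {
  "deltas": [
    {"translation": [0, 0, 0], "twist": 0, "hand": 0.34},
    {"translation": [0, 0, 0], "twist": 0, "hand": 0.34},
    {"translation": [0, 0, 0], "twist": 0, "hand": 0.4},
    {"translation": [0, 0, 0], "twist": 0, "hand": 0.7},
    {"translation": [0, 0, -2], "twist": 0, "hand": 0.8},
    {"translation": [0, 0, -5], "twist": 0, "hand": 1},
    {"translation": [0, 0, -7], "twist": 0, "hand": 1},
    {"translation": [0, 2, -7], "twist": 0, "hand": 1},
    {"translation": [0, 5, -7], "twist": 0, "hand": 1},
    {"translation": [0, 8, -7], "twist": 0, "hand": 1},
    {"translation": [0, 10.5, -7], "twist": 0, "hand": 1},
    {"translation": [0, 10.9, -7], "twist": 0, "hand": 1},
    {"translation": [0, 10.9, -7], "twist": 0, "hand": 1}
  ]
}}

```text
time_s: 17.75
ee_pos: [0.5812, 0.1259, 0.2404]
tool_rot: [-180.0, 0.0, -87.9]
contact_force: [0.0, 0.1, -0.1]
width: 0.0855
finger_force: 0.0
```

```bash
python3 - <<'E'
from station import robot
from h import *
F={c:robot.grab_frame(c) for c in("top","side")}
print(robot.state()["ee_pos"],robot.state()["tool_rot"],robot.state()["joint_pos"])
print(blobs(F["side"]["pixels"],"red",(230,100,275,150))[0],blobs(F["side"]["pixels"],"yel",(205,100,240,125))[0])
E
```

```text
[0.58147175 0.12586102 0.24009988] [ 1.79996966e+02  5.25777288e-03 -8.79228059e+01] [-3.71358717e-01  5.20244682e+00  5.68019066e+00  9.04810000e+01
  5.12333977e-03 -9.24485531e+01]
[([257, 109, 4, 6, 12], [258.8, 111.0]), ([250, 110, 4, 7, 17], [251.5, 112.9]), ([240, 138, 3, 3, 7], [241.0, 139.3])] [([227, 113, 5, 5, 17], [229.0, 115.0]), ([215, 114, 4, 5, 16], [216.5, 116.0])]
```

Emit:
{"api": "play_rows", "payload": {
  "deltas": [
    {"translation": [-0.2, 0, 3], "twist": 0, "hand": 1},
    {"translation": [-0.2, 0, 5.5], "twist": 0, "hand": 0.9},
    {"translation": [-0.2, 0, 6.8], "twist": 0, "hand": 0.8},
    {"translation": [-0.2, 0, 6.8], "twist": 0, "hand": 0.7},
    {"translation": [-0.2, 0, 6.8], "twist": 0, "hand": 0.6},
    {"translation": [-0.2, 0, 6.8], "twist": 0, "hand": 0.5},
    {"translation": [-0.2, 0, 6.8], "twist": 0, "hand": 0.45},
    {"translation": [-0.2, 0, 6.8], "twist": 0, "hand": 0.41},
    {"translation": [-0.2, 0, 6.8], "twist": 0, "hand": 0.37},
    {"translation": [-0.2, 0, 6.8], "twist": 0, "hand": 0.36},
    {"translation": [-0.2, 0, 6.8], "twist": 0, "hand": 0.36},
    {"translation": [-0.2, 0, 6.8], "twist": 0, "hand": 0.36}
  ]
}}

```text
time_s: 19.35
ee_pos: [0.5823, 0.1281, 0.1751]
tool_rot: [-179.7, 0.0, -87.9]
contact_force: [-0.3, 1.1, 6.8]
width: 0.0324
finger_force: 58.7
```

Emit:
{"api": "play_rows", "payload": {
  "deltas": [
    {"translation": [0.69, 0.02, 0], "twist": 0.052, "hand": 0.36},
    {"translation": [1.38, 0.07, 0], "twist": 0.105, "hand": 0.36},
    {"translation": [2.74, 0.29, 0], "twist": 0.209, "hand": 0.36},
    {"translation": [4.08, 0.65, 0], "twist": 0.314, "hand": 0.36},
    {"translation": [5.37, 1.14, 0], "twist": 0.419, "hand": 0.36},
    {"translation": [5.37, 1.14, 0], "twist": 0.419, "hand": 0.36}
  ]
}}

```text
time_s: 20.1
ee_pos: [0.5709, 0.0748, 0.1749]
tool_rot: [-180.0, 0.2, -112.0]
contact_force: [-9.5, 9.6, 11.3]
width: 0.0327
finger_force: 62.6
```

Emit:
{"api": "play_rows", "payload": {
  "deltas": [
    {"translation": [1.37, 0.15, 0], "twist": 0.105, "hand": 0.36},
    {"translation": [2.72, 0.38, 0], "twist": 0.209, "hand": 0.36},
    {"translation": [4.05, 0.73, 0], "twist": 0.314, "hand": 0.36},
    {"translation": [5.33, 1.22, 0], "twist": 0.419, "hand": 0.36},
    {"translation": [6.55, 1.85, 0], "twist": 0.524, "hand": 0.36},
    {"translation": [7.7, 2.6, 0], "twist": 0.628, "hand": 0.36},
    {"translation": [8.77, 3.45, 0], "twist": 0.733, "hand": 0.36},
    {"translation": [9.74, 4.42, 0], "twist": 0.838, "hand": 0.36},
    {"translation": [10.6, 5.5, 0], "twist": 0.942, "hand": 0.36},
    {"translation": [10.6, 5.5, 0], "twist": 0.942, "hand": 0.36},
    {"translation": [10.6, 5.5, 0], "twist": 0.942, "hand": 0.36}
  ]
}}

```text
time_s: 21.48
ee_pos: [0.4804, 0.0005, 0.1748]
tool_rot: [179.6, 0.2, -165.7]
contact_force: [-6.3, 30.0, 15.0]
width: 0.0328
finger_force: 71.2
```

```bash
python3 - <<'E'
from station import robot
from h import *
f=robot.grab_frame("side");s=robot.state();print(s)
e=s["ee_pos"]-np.array([.4499,.1235,.15]);print("gate deg from pos",2.1-np.degrees(np.arctan2(e[1],e[0])))
for n in("jar","pad"): print([(d["p"],d["rect"]) for d in robot.regions_of("side",n)[:1]])
cv2.imwrite("pics/a7.png",cv2.resize(f["pixels"][80:300,160:310],(545,599),interpolation=cv2.INTER_CUBIC)[:,:,::-1])
E
```

```text
{'time_s': 21.525, 'joint_pos': array([-15.89663463, -15.52083886, -20.69711097,  84.84742411,
         0.45825869, -30.24834726]), 'joint_vel': array([ 0.08744825,  0.09071357,  0.25163669, -0.01773642, -0.04230112,
        0.06411864]), 'effort': array([-14.85914648, -30.50703406,  47.25846291,  -5.3755179 ,
        -6.00532919,   0.40020528]), 'ee_pos': array([4.80459541e-01, 4.43589512e-04, 1.74765439e-01]), 'tool_rot': array([ 179.59219432,    0.21037539, -165.64913082]), 'contact_force': array([-6.2211211 , 29.31627273, 16.28088467]), 'ft_torque': array([4.07606466, 0.97553753, 0.41196501]), 'finger_force': 71.17244482040405, 'width': 0.03254693038434255}
gate deg from pos 78.15343380306133
[(0.55, [242.9, 252.4, 15.6, 37.2])]
[(0.61, [245.8, 267.9, 38.8, 30.5])]
```

View pics/a7.png

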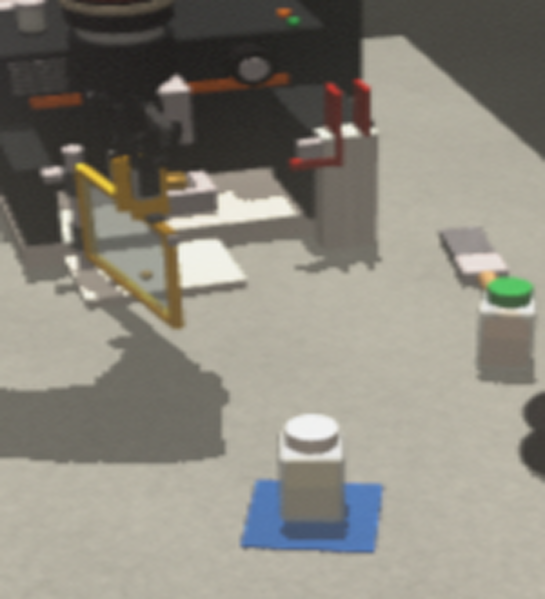

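Emit:
{"api": "play_rows", "payload": {
  "deltas": [
    {"translation": [0, 0.1, 0], "twist": 0, "hand": 0.36},
    {"translation": [0, 0.1, 0], "twist": 0, "hand": 0.36},
    {"translation": [0, 0.1, 0], "twist": 0, "hand": 0.36},
    {"translation": [0, 0.1, 0], "twist": 0, "hand": 0.36}
  ]
}}

```text
time_s: 22.12
ee_pos: [0.4805, 0.0006, 0.1748]
tool_rot: [179.7, 0.2, -165.7]
contact_force: [-5.3, 25.5, 14.5]
width: 0.0323
finger_force: 68.9
```

```bash
python3 - <<'E'
from station import robot
s=robot.state();print(s["ee_pos"],s["joint_vel"],s["contact_force"],s["finger_force"]);print(robot.sign_off())
E
```

```text
[0.48050268 0.00057168 0.1747967 ] [ 0.0307233  -0.05455012  0.00352688 -0.08028012  0.07568308 -0.00829062] [-5.29145548 25.46796819 14.51498815] 68.92264902591705
the job is handed in; nothing more can be done
None
```

I handed the job in at about 22 s; it gave no verdict. The jar stands cap up near the middle of the pad and is released, the red catch is squeezed home, and the gripper is holding the gate by its yellow catch at about 78°.

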